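# Square a mould half into the fence corner

## Task

Slide the oblong plaster mould half, the one with the little cat figure lying in it, along the bench and push it fully home into the inside corner of the wooden fence, so that one long side lies flush against the long board and one end flush against the short board. Push it, do not lift or tip it, and leave the square mould half where it stands.

Things in the scene. Friction and masses are not known exactly. Their poses are not given: they have to be found in the camera images.
- mould_cat: Oblong off-white plaster block 80 (x) by 120 (y) by 45 mm high, 0.6 kg, loose on the bench; a grey-brown fired-clay cat figure lies along y half sunk in its top (highest point 68 mm above the bench, within 35 mm of the middle line). Origin: centre of the underside, z up. At the start y is within 15 degrees of the fence's y, in either of two places side by side, 120 to 155 mm from the long board.
- fence: Fixed L of plain wood boards, 22 mm thick, 35 mm high. Origin: inside corner at bench level, z up. Long board: inside face is the plane x = 0, y from 0 to -440 mm, wood on the +x side (away from the robot). Short board: inside face is the plane y = 0, x from 0 to -150 mm, wood on the +y side (robot's left). The mould fully home has its centre at x = -40, y = -60 mm in this frame.
- mould_bowl: The other mould half, to be left alone: square off-white plaster block 85 by 85 by 45 mm high with a round bowl-shaped dome on top (to 64 mm above the bench), loose beside the oblong one, over 120 mm from the long board: the oblong mould, once against the long board, slides past it. Origin: centre of the underside, z up.
Not all that is in view belongs to the job. What is shaped like the mould_cat but blue or green is not meant.

How it is judged:
By the outcome, as a careful person would: the job done as asked, in the order asked, and still so for the second after the job is handed in, with the robot touching nothing.
It also fails if it takes over 58 s, if anything falls off the work surface, if the arm or the gripper's body presses on something with over 40 N, if the wrist force passes 120 N, or if a joint passes its speed limit or range.

## Robot

A 6-joint arm with a two-finger parallel gripper is mounted at the origin on the work surface. World frame = base frame: x ahead of the robot, y to its left, z up, the work surface at z = 0. Lengths are in m, angles in rad, forces in N, time in s.
With the tool pointing down it reaches from about 0.275 to 0.725 m from the base axis. Payload 5.6 kg.
Tool frame: the origin (TCP) lies on the centre line of the jaws, within the pads' length; the fingertips stand arm.tips_ahead ahead of it and the grasp point (between the pads) lies 2 mm behind it (arm.tips_ahead is the distance from the TCP to the fingertips, in m); z points along the fingers, y is the direction in which the jaws open and shut (so a half turn about z gives the same grasp; the last joint's range is limited). The gripper opens to 85 mm and grips with 20 to 120 N. Pads are 22 mm wide; open, the fingers measure 114 mm over their backs; the gripper's body (76 mm by 85 mm) begins 54 mm behind the grasp point. The pads swing forward as they close: fully open they stand 13 mm farther back than shut.
Start: joints at [1.429, 0.255, 0.108, 0, -1.424, -0.285], TCP at [0.228, 0.501, 0.248] pointing down, gripper open.
Joint ranges: [-2.95, 2.95], [-1.21, 1.97], [-1.09, 1.5], [-2.87, 1.71], [-2.94, -0.07], [-3.05, 3.05]. Speed limits (rad/s): [2.57, 2.57, 3.14, 3.14, 3.14, 3.14].

## Interface

Orientations are given as [roll, pitch, yaw] about the fixed x, y, z axes, in that order (R = Rz(yaw) Ry(pitch) Rx(roll)).
In Python, from bench import arm, eoat, kinematics, viewer, job gives the robot as it stands. Calls block until the motion is done:
- arm.movep(position, orientation): joint-space move of the TCP to a pose.
- arm.move_l(position, feed=0.15, ori=None, contact_N=None): straight line of the TCP; ori=None keeps the orientation; feed is the mean speed in m/s. With contact_N (N) it stops when the force on the tool has changed by that much, and returns True; else False.
- arm.set_joints(angles): joint-space move.
- eoat.grip(opening, grip_force=None): opening from 0.0 (shut) to 1.0 (fully open); grip_force is the grip in N (None keeps the last); returns when the fingers have stopped.
- arm.wait(seconds).
- kinematics.inverse_kinematics(position, orientation): joint angles nearest the present ones, or None.
- viewer.read_camera(name): name is "scene" or "top"; returns a dict with "image" (384x512x3 uint8, red, green, blue), "mtx" (3x3 intrinsics, pixels), "dist_coeffs" ([k1, k2, p1, p2, k3] as OpenCV has them; the pictures are not rectified), "rvec" (rotation vector, rad) and "tvec" (3), from world to camera coordinates, as OpenCV has them. Camera axes: x right, y down, z forward; pixel columns grow to the right and rows downward; lengths in m; the calibration is good to about 2 mm. A picture is of the moment at which its call begins. There is no depth.
A pose or a line that the arm cannot do raises arm.MotionError and nothing moves.
- job.sign_off(): hands the job in, once; it reports no verdict.
Readings, each from a call of its own:
- arm.current_t(): time.
- arm.current_joint_pos(): joint angles.
- arm.current_joint_vel(): joint speeds.
- arm.current_effort(): joint torques, N m.
- arm.current_eef_pos(): TCP position.
- arm.current_tcp_rot(): TCP orientation.
- arm.current_wrist_force(): force on the tool from outside, world axes, zero at the start.
- arm.current_ft_torque(): the same for the moment, N m.
- arm.current_gripper_width(): opening from 0.0 (shut) to 1.0 (fully open).
Only numpy, scipy, OpenCV 4.12 (cv2) and the standard library are available. Lean on these libraries where they do the work, as an engineer would, in place of code of your own. Each camera call takes 0.05 s, during which the arm holds its last target. There are 200 camera calls.

## Working session

There is one attempt and no reset: what is moved stays moved. The work goes in short steps, each a Python script; the robot and the scene stay as the last script left them, time stands still between calls to the robot, and variables do not carry over. Pictures are saved under pics/ and viewed, about 8 in all and at most 12, crops included, and the job is handed in when it is done.

```bash
mkdir -p pics; ls; python3 - <<'E'
from bench import arm,viewer
import cv2
for n in("top","scene"):
    d=viewer.read_camera(n); cv2.imwrite(f"pics/{n}0.png",d["image"][:,:,::-1]); print(n,d["mtx"].tolist(),d["dist_coeffs"],d["rvec"],d["tvec"])
print(arm.current_t(),arm.tips_ahead,arm.current_tcp_rot())
E
```

```text
pics
top [[430.6543049485273, 0.0, 253.04113606734978], [0.0, 430.6543049485273, 182.4652084623225], [0.0, 0.0, 1.0]] [-0.02924704  0.          0.          0.          0.        ] [ 2.16152187 -2.17030963  0.05186471] [0.00657411 0.50675856 0.93583218]
scene [[422.68778617542273, 0.0, 265.3479713531429], [0.0, 422.68778617542273, 193.33625705094477], [0.0, 0.0, 1.0]] [0.0095914 0.        0.        0.        0.       ] [ 2.39617205  0.7504293  -0.22782048] [-0.4130033  -0.21315169  1.15943002]
0.1 0.017 [ 3.13987663e+00 -5.08115857e-05 -4.26947346e-01]
```

View pics/top0.png

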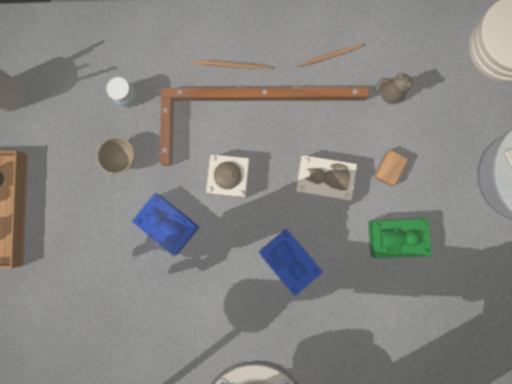

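View pics/scene0.png

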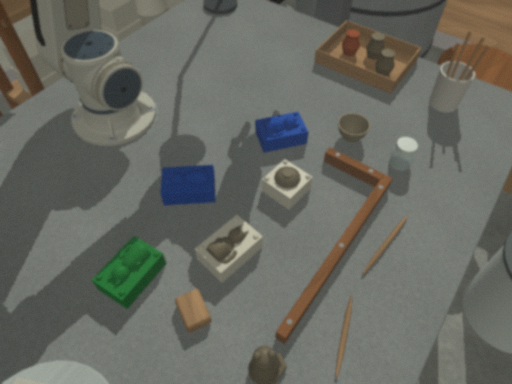

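The top view shows the white cat mould at about (327,178), the bowl mould at (228,176), the fence's inside corner at about (172,99), a grey animal at (395,88) and a wood block at (391,168). Blue and green copies are decoys.

```bash
cat >h.py <<'E'
import numpy as np,cv2
from bench import arm,eoat,kinematics,viewer,job
def cast(d,px,z):
    p=cv2.undistortPoints(np.float64(px).reshape(-1,1,2),d["mtx"],d["dist_coeffs"]).reshape(-1,2)
    R=cv2.Rodrigues(d["rvec"])[0]; c=-R.T@np.ravel(d["tvec"]); r=np.c_[p,np.ones(len(p))]@R
    return (c+r*((z-c[2])/r[:,2])[:,None])[:,:2]
def proj(d,p): return cv2.projectPoints(np.float64(p),d["rvec"],d["tvec"],d["mtx"],d["dist_coeffs"])[0].reshape(-1,2)
def white(d,z=.045,thr=150):
    """bright unsaturated block tops -> list of minAreaRect-in-world (centre,size,angle)"""
    hsv=cv2.cvtColor(d["image"],cv2.COLOR_RGB2HSV)
    m=((hsv[...,2]>thr)&(hsv[...,1]<70)).astype(np.uint8)
    out=[]
    for c in cv2.findContours(m,cv2.RETR_EXTERNAL,cv2.CHAIN_APPROX_NONE)[0]:
        if 200<cv2.contourArea(cv2.convexHull(c))<4000:
            (u,v),s,_=cv2.minAreaRect(c)
            if 100<v<250 and 130<u<380: out.append((u,v,cv2.minAreaRect((cast(d,c,z)*1000).astype(np.float32))))
    return out
E
python3 - <<'E'
from h import *
d=viewer.read_camera("top")
R=cv2.Rodrigues(d["rvec"])[0]; print("cam",-R.T@d["tvec"])
for t in(140,160,180):
    for o in white(d,thr=t): print(t,np.round(o[0:2]),np.round(np.hstack([o[2][0],o[2][1],o[2][2]]),1))
hsv=cv2.cvtColor(d["image"],cv2.COLOR_RGB2HSV)
m=((hsv[...,0]<15)&(hsv[...,1]>90)).astype(np.uint8)
# long board columns 190..355, rows 80..110 ; short board rows 110..158, cols 150..185
def fit(pts,z):
    w=cast(d,pts,z); vx,vy,x,y=cv2.fitLine(w.astype(np.float32),cv2.DIST_HUBER,0,.01,.01).ravel()
    return np.array([x,y]),np.degrees(np.arctan2(vy,vx))
U=range(190,356,3); V=range(112,158,2)
tops=[];bots=[];L=[];Rr=[]
for u in U:
    r=np.nonzero(m[75:115,u])[0]+75; tops.append((u,r.min()-.5)); bots.append((u,r.max()+.5))
for v in V:
    r=np.nonzero(m[v,150:190])[0]+150; L.append((r.min()-.5,v)); Rr.append((r.max()+.5,v))
for n,p in(("long outer",tops),("long inner",bots),("short outer",L),("short inner",Rr)):
    print(n,fit(p,.035),fit(p,0))
# other items: rough world at z=0.03
print(cast(d,[(380,88),(395,103),(410,88),(391,152),(376,180),(405,155)],.03))
big=cv2.resize(d["image"][60:220,140:420],None,fx=2.8,fy=2.8,interpolation=cv2.INTER_CUBIC); cv2.imwrite("pics/crop.png",big[:,:,::-1])
E
```

```text
cam [ 0.43115067 -0.02519776  0.97267852]
160 [326. 177.] [ 516.8 -152.7  123.    78.8   79.9]
160 [226. 175.] [521.   61.5  88.3  88.1  83.6]
180 [327. 171.] [ 528.  -155.4  120.3   53.3   80. ]
180 [227. 175.] [520.8  60.7  85.3  84.5  83.6]
long outer (array([ 0.7181047 , -0.07217284], dtype=float32), np.float32(89.84577)) (array([ 0.7288157 , -0.07392624], dtype=float32), np.float32(89.84578))
long inner (array([ 0.6904808 , -0.04146208], dtype=float32), np.float32(89.594376)) (array([ 0.7001607 , -0.04206916], dtype=float32), np.float32(89.59438))
short outer (array([0.63155216, 0.20947705], dtype=float32), np.float32(-0.8193424)) (array([0.6390324 , 0.21823658], dtype=float32), np.float32(-0.8194206))
short inner (array([0.61425704, 0.19035742], dtype=float32), np.float32(-1.0608147)) (array([0.6210917 , 0.19840328], dtype=float32), np.float32(-1.0607187))
[[ 0.71522658 -0.27884359]
 [ 0.68094586 -0.31096358]
 [ 0.71469788 -0.3452958 ]
 [ 0.57144308 -0.29880523]
 [ 0.50997417 -0.26441093]
 [ 0.56462154 -0.32919925]]
```

View pics/crop.png

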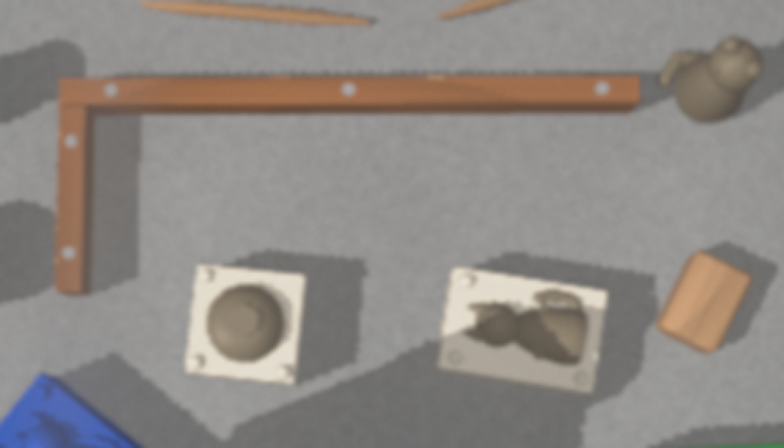

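The crop confirms the layout. In world coordinates the cat mould is at (0.517, -0.153) m with its axis at 80°, and the fence corner is near (0.697, 0.189) m with yaw of about -0.4°. I'll start with the push in +x using the open fingers.

```bash
python3 - <<'E'
from h import *
P=np.pi; f=-.007
eoat.grip(1.0)
arm.movep([.43,-.155,.2],[P,0,f]); 
print("down",arm.move_l([.43,-.155,.032],feed=.15,contact_N=8),arm.current_eef_pos(),arm.current_t())
print(arm.move_l([.575,-.155,.032],feed=.08,contact_N=30))
F0=arm.current_wrist_force();print("F",F0)
print(arm.move_l([.64,-.155,.032],feed=.03,contact_N=15),arm.current_eef_pos(),arm.current_wrist_force(),arm.current_t())
d=viewer.read_camera("scene");cv2.imwrite("pics/s1.png",d["image"][:,:,::-1])
E
```

```text
down False [ 0.43065765 -0.15503468  0.03268773] 4.075
False
F [-1.92178504  0.87746455 -0.98838013]
True [ 0.60505137 -0.15492374  0.03113552] [-0.21325273 -0.24194631 -0.62277096] 7.2083
```

View pics/s1.png

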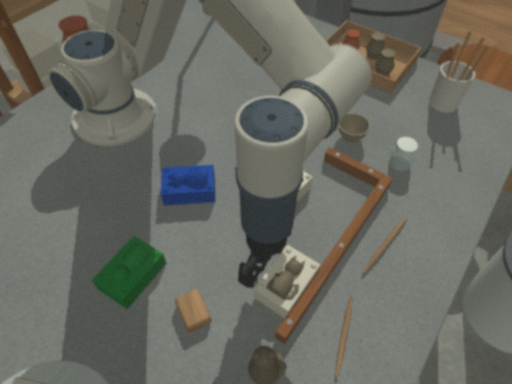

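The mould seems to be against the long board: contact came at TCP x = 0.605, where 0.606 was predicted. Next I lift and check from above before the end push.

```bash
python3 - <<'E'
from h import *
P=np.pi; f=-.007
arm.move_l([.58,-.155,.032],feed=.1); arm.move_l([.50,-.155,.16],feed=.25)
for y in(P/2+f,-P/2+f): print(y,kinematics.inverse_kinematics([.652,-.25,.14],[P,0,y]),kinematics.inverse_kinematics([.652,.06,.035],[P,0,y]))
arm.movep([.42,-.30,.2],[P,0,f]); eoat.grip(.3)
d=viewer.read_camera("top");cv2.imwrite("pics/t1.png",d["image"][:,:,::-1])
for t in(140,160): 
    for o in white(d,thr=t): print(t,np.round(o[0:2]),np.round(np.hstack([o[2][0],o[2][1],o[2][2]]),1))
print(arm.current_t())
E
```

```text
1.5637963267948967 [-0.14319041  0.59420568  0.35606134  0.         -1.33265199 -3.00540224] [ 0.3298216   0.58950691  0.0644278   0.         -1.04571722  2.80477106]
-1.5777963267948965 [-0.14319041  0.59420568  0.35606134  0.         -1.33265199  0.13619041] [ 0.3298216   0.58950691  0.0644278   0.         -1.04571722 -0.3368216 ]
140 [222. 175.] [522.   72.2 110.3  88.6  83.6]
140 [209. 138.] [602.1  99.9  33.   48.7  80.8]
140 [322. 114.] [ 652.9 -146.3  124.5   86.7   89.4]
160 [227. 175.] [520.4  60.8  85.4  85.6  83.6]
160 [322. 114.] [ 655.1 -146.3  120.2   77.8   89.4]
9.7583
```

View pics/t1.png

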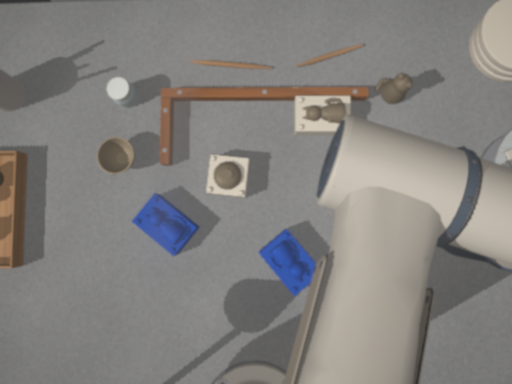

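The top view shows the cat mould at (322,114), flush with the long board, and the bowl mould unmoved at (228,175). Next is the end push along the board.

```bash
python3 - <<'E'
from h import *
P=np.pi; f=-.009; o=[P,0,-P/2+f]
arm.movep([.60,-.255,.16],o); arm.move_l([.650,-.238,.12],feed=.2)
print("down",arm.move_l([.650,-.238,.034],feed=.1,contact_N=8),arm.current_eef_pos())
print(arm.move_l([.6524,.03,.034],feed=.08,contact_N=40),arm.current_eef_pos(),arm.current_wrist_force(),arm.current_t())
print(arm.move_l([.653,.09,.034],feed=.03,contact_N=18),arm.current_eef_pos(),arm.current_wrist_force(),arm.current_t())
d=viewer.read_camera("scene");cv2.imwrite("pics/s2.png",d["image"][:,:,::-1])
E
```

```text
down False [ 0.65059122 -0.23820328  0.03500078]
False [0.65207186 0.03018076 0.03395583] [-2.68078152 -4.53010732  1.1104166 ] 16.275
True [0.65175335 0.05543349 0.03356423] [ 0.09910163 -1.2588938   1.07753036] 17.35
```

View pics/s2.png

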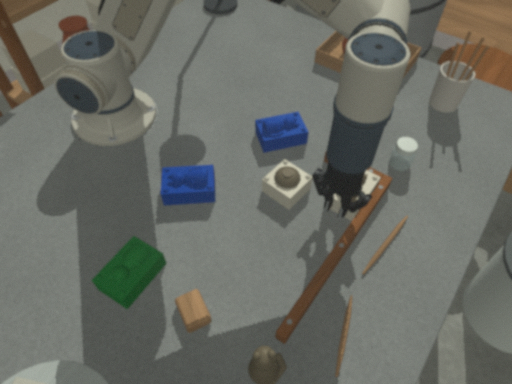

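Contact came at TCP y = 0.055, where 0.058 was expected. I'll back off, raise the arm and check from the top.

```bash
python3 - <<'E'
from h import *
P=np.pi; f=-.009; o=[P,0,-P/2+f]
arm.move_l([.650,.02,.034],feed=.1); arm.move_l([.650,.0,.16],feed=.25)
arm.movep([.42,-.2,.2],[P,0,f])
d=viewer.read_camera("top")
for t in(140,160,175): 
    for q in white(d,thr=t): print(t,np.round(q[0:2]),np.round(np.hstack([q[2][0],q[2][1],q[2][2]]),1))
big=cv2.resize(d["image"][75:205,150:270],None,fx=4.5,fy=4.5,interpolation=cv2.INTER_CUBIC); cv2.imwrite("pics/t2.png",big[:,:,::-1])
print(arm.current_t())
E
```

```text
140 [196. 111.] [663.7 129.4 120.8  94.4  89.4]
160 [196. 114.] [658.1 130.4 118.8  78.6  89.4]
175 [214. 171.] [523.   76.2  52.9  82.6  83.2]
175 [196. 113.] [659.2 129.3 116.6  76.4  89.4]
20.2833
```

View pics/t2.png

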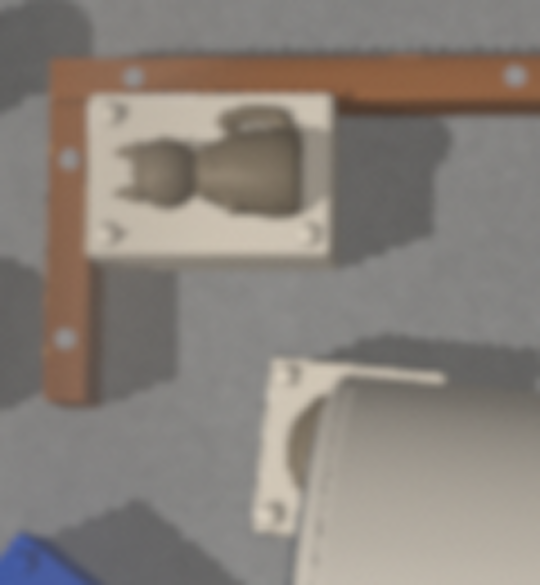

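The mould looks fully home at about (0.658, 0.130), axis 89.4°, parallel to the fence. There's time for one gentle re-seating push in each direction, to close any gap too small to see.

```bash
python3 - <<'E'
from h import *
P=np.pi; f=-.009; o=[P,0,-P/2+f]
eoat.grip(0.)
arm.movep([.588,.136,.16],[P,0,f])
print("down",arm.move_l([.588,.136,.038],feed=.12,contact_N=8))
print(arm.move_l([.63,.136,.038],feed=.03,contact_N=15),arm.current_eef_pos())
arm.move_l([.588,.136,.038],feed=.1); arm.move_l([.588,.136,.16],feed=.25)
eoat.grip(.3); arm.movep([.652,.02,.16],o)
print("down",arm.move_l([.652,.035,.036],feed=.12,contact_N=8))
print(arm.move_l([.652,.08,.036],feed=.03,contact_N=18),arm.current_eef_pos(),arm.current_t())
arm.move_l([.652,.02,.036],feed=.1); arm.move_l([.65,.0,.16],feed=.25)
arm.movep([.40,-.3,.22],[P,0,f])
d=viewer.read_camera("top")
for t in(160,175): 
    for q in white(d,thr=t): print(t,np.round(q[0:2]),np.round(np.hstack([q[2][0],q[2][1],q[2][2]]),1))
big=cv2.resize(d["image"][75:205,150:270],None,fx=4.5,fy=4.5,interpolation=cv2.INTER_CUBIC); cv2.imwrite("pics/t3.png",big[:,:,::-1])
print(arm.current_t())
E
```

```text
down False
True [0.60732527 0.13562186 0.03686963]
down False
True [0.6515738  0.05543796 0.03568532] 28.6667
160 [227. 175.] [520.6  60.8  85.4  86.   83.6]
160 [196. 114.] [658.1 130.4 118.8  78.6  89.4]
175 [227. 175.] [521.   60.7  84.   83.9  83.9]
175 [196. 114.] [658.  129.5 117.1  78.5  89.2]
31.725
```

View pics/t3.png

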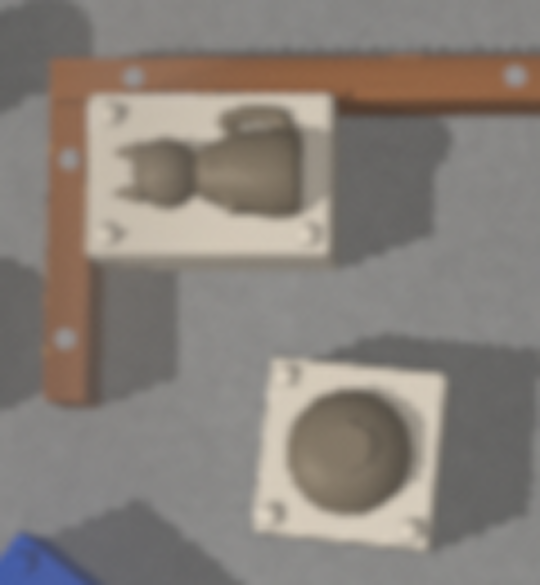

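The mould is still flush in the corner, the bowl mould still at its starting spot (228,175), and the arm is clear, so I'm handing in.

```bash
python3 -c "
from bench import job,arm
job.sign_off();print(arm.current_t())"
```

```text
the job is handed in; nothing more can be done
the job is handed in; nothing more can be done
```

The cat mould is home in the fence corner. I pushed it square against the long board with the open fingers, then slid it along that board to the short one. I gave it one light re-seating push each way and handed in just after 31.7 s on the robot's clock.

- **Position:** in the last top view the cat mould lies at about (0.658, 0.130) m with its axis at 89.4°, parallel to the fence. No gap shows at either board, and the re-seating pushes (stopped at 15 to 18 N) did not move it.
- **Bowl mould:** it measures within 1 mm of where it started, with the same angle.
- **Robot:** the arm stood clear of everything at hand-in.
- **Disagreements:** my two image estimates of the short board's inside face differed by up to 10 mm, probably from the dark inner side of the board, so I relied on contact. The final contact along the long board came about 3 mm before the point I had predicted. I put that down to measuring error, since the repeat push stopped at the same place.

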